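Line up the jam jars by height on the tasting board

TASK

Line up the four full jam jars that stand on the worktop (not those in the tray) on the four cork pads of the tasting board in order of height, the tallest on the pad next to the card stand and the shortest on the pad next to the white bowl. Stand each one upright in the middle of its pad; they are glass, so set them down without dropping them, do not knock them hard against each other and let none fall over.

Things in the scene. Friction and masses are not known exactly. Their poses are not given: they have to be found in the camera images.
- jar_mini: closed glass jam jar, dark red jam, paper label band, brass lid; 48 mm tall over all, round body 44 mm across, the top 12.5 mm is the lid, 38 mm across. The shortest of the four. Stands upright on the bare worktop at the start, always with at least 125 mm between jar centres. Origin: centre of its underside; z up its axis
- jar_small: closed glass jam jar, dark red jam, paper label band, brass lid; 70 mm tall over all, round body 50 mm across, the top 12.5 mm is the lid, 44 mm across. The second shortest of the four. Stands upright on the bare worktop at the start, always with at least 125 mm between jar centres. Origin: centre of its underside; z up its axis
- jar_medium: closed glass jam jar, dark red jam, paper label band, brass lid; 94 mm tall over all, round body 56 mm across, the top 12.5 mm is the lid, 50 mm across. The second tallest of the four. Stands upright on the bare worktop at the start, always with at least 125 mm between jar centres. Origin: centre of its underside; z up its axis
- jar_tall: closed glass jam jar, dark red jam, paper label band, brass lid; 120 mm tall over all, round body 60 mm across, the top 12.5 mm is the lid, 54 mm across. The tallest of the four. Stands upright on the bare worktop at the start, always with at least 125 mm between jar centres. Origin: centre of its underside; z up its axis
- pad_a: one of four alike round cork pads, 72 mm across, 5 mm thick, fixed to the board in a straight row along its length, 95 mm from centre to centre; its place in the row changes from start to start, so the letter means nothing. Origin: centre of its underside; its top, where a jar stands, is 5 mm higher, 23 mm above the worktop
- pad_b: one of four alike round cork pads, 72 mm across, 5 mm thick, fixed to the board in a straight row along its length, 95 mm from centre to centre; its place in the row changes from start to start, so the letter means nothing. Origin: centre of its underside; its top, where a jar stands, is 5 mm higher, 23 mm above the worktop
- pad_c: one of four alike round cork pads, 72 mm across, 5 mm thick, fixed to the board in a straight row along its length, 95 mm from centre to centre; its place in the row changes from start to start, so the letter means nothing. Origin: centre of its underside; its top, where a jar stands, is 5 mm higher, 23 mm above the worktop
- pad_d: one of four alike round cork pads, 72 mm across, 5 mm thick, fixed to the board in a straight row along its length, 95 mm from centre to centre; its place in the row changes from start to start, so the letter means nothing. Origin: centre of its underside; its top, where a jar stands, is 5 mm higher, 23 mm above the worktop
- card_stand: small card stand, wooden foot 50 x 50 x 14 mm with a blank upright paper card 34 mm wide, 60 mm tall in all, fixed on one end of the board, 72 mm beyond the centre of the nearest pad, at either end from start to start; a low white bowl (56 mm across, 32 mm high) is fixed at the other end. Origin: centre of its underside
- board: wooden tasting board, 110 x 500 x 18 mm, fixed on the worktop beyond the jars, long side along its own y. Origin: centre of its underside; the pads lie at x = 0, y = -142.5, -47.5, 47.5 and 142.5 mm, the stand and the bowl at y = -215 and 215 mm
There are look-alikes about, which are no part of the job. Leave any pink or purple look-alike of the jar_small alone.

How it is judged:
By the outcome, as a careful person would: the job done as asked, in the order asked, and still so for the second after the job is handed in, with the robot touching nothing.
It also fails if it takes over 99 s, if anything falls off the work surface, if the arm or the gripper's body presses on something with over 40 N, if the wrist force passes 120 N, or if a joint passes its speed limit or range.

ROBOT

A 7-joint arm with a two-finger parallel gripper is mounted at the origin on the work surface. World frame = base frame: x ahead of the robot, y to its left, z up, the work surface at z = 0. Lengths are in m, angles in rad, forces in N, time in s.
With the tool pointing down it reaches from about 0.4 to 0.85 m from the base axis. Payload 10.4 kg.
Tool frame: the origin (TCP) lies on the mounting face of the last link; the fingertips stand 173 mm ahead of it and the grasp point (between the pads) lies 155 mm ahead of it (manip.tip_extent is the distance from the TCP to the fingertips, in m); z points along the fingers, y is the line along which they close (so a half turn about z gives the same grasp; the last joint's range is limited). The gripper opens to 85 mm and grips with 20 to 120 N. Pads are 22 mm wide; open, the fingers measure 114 mm over their backs; the gripper's body (76 mm by 85 mm) begins 54 mm behind the grasp point. The pads swing forward as they close: fully open they stand 13 mm farther back than shut.
Start: joints at [-1.131, 0.332, -0.065, 1.46, 0.022, 1.35, -0.088], TCP at [0.279, 0.559, 0.405] pointing down, gripper open.
Joint ranges: [-2.6, 2.6], [-0.5, 2.12], [-1.47, 1.34], [0.16, 2.42], [-1.27, 4.41], [0.06, 2.06], [-2.6, 2.6]. Speed limits (rad/s): [2.22, 2.22, 2.79, 2.79, 3.14, 3.14, 3.14].

INTERFACE

Orientations are given as a unit quaternion [x, y, z, w].
In Python, from workcell import manip gives the robot as it stands.
- The arm moves only by the tool move_arm, never from a script. Its argument "plan" is one flat list of numbers, 7 for each row, row after row: the turn, a rotation vector about the tool's x, y, z in rad, then the shift along the tool's x, y, z in m, then the finger opening in m, from 0 to 0.0854. In form: [ax, ay, az, dx, dy, dz, gripper, ax, ay, az, dx, dy, dz, gripper, ...]. A call has 1 to 12 rows; each row is the pose to reach, as a shift and turn from the pose commanded when the call began, along the tool's axes at that moment; what a row does not reach only later rows make up. A row lasts 1/8 s, in which the tool goes at most 62.5 mm and 10.7 degrees, less where a joint would pass 70% of its speed; a pose out of reach is approached as far as the arm can. A call with a gripper value outside its range is refused whole. The fingers move at their own pace and stop on an object; "squeeze" is the grip in N (left out, the last holds). Time passes only in rows, so rows that repeat a pose let the fingers close. It gives the time, the measured TCP pose, the force, the opening and the grip force at its end, in the units of the state.
- manip.get_obs(): the state, without advancing time (a new reading comes with each control period).
- manip.camera(name): name is "scene" or "top" or "wrist"; returns a dict with "color" (384x512x3 uint8, red, green, blue), "fx", "fy", "cx", "cy" (pixels), "cam_to_world" (4x4, takes a point from camera to world coordinates); the wrist camera has in their place "mount" (4x4, takes a point from camera to tool coordinates, whose origin is the TCP and whose axes are the flange's). Camera axes: x right, y down, z forward; pixel columns grow to the right and rows downward; lengths in m; the calibration is good to about 2 mm. A picture is of the moment at which its call begins: read the wrist's pose just before it. There is no depth.
- manip.hand_in(): hands the job in; it is judged then, once.
Trained networks look in a picture, given as the dict that the camera call returned (one of the last four; its "shot" number tells which), for a name from the list of things; names that differ only in an ending like _2 or _b are one class to them, and where a whole thing is asked for, a point or a joint stands for the part that bears it (a point fixed in the world has none). Each returns a list of dicts, best first, with "conf" (0 to 1); they miss things now and then, are a little off and sometimes report something else, mostly with a low value. They report only what shows in the picture. A call takes as long as a camera call. They do not tell look-alikes from the thing itself.
- manip.look_for(picture, label): "position" ([x, y, z] in m, in the coordinates of the camera as it stood for that picture, good to about 4 mm: the middle of the surface that is visible of it).
- manip.silhouettes(picture, label): "pixels" (384x512 bool, what is visible of it).
- manip.tip_of(picture, label): "position" ([x, y, z] in m, in the coordinates of the camera as it stood for that picture, good to about 4 mm: a listed point, or the origin of a listed thing).
The state is a dict: "clock": time; "joint_pos": joint angles; "joint_velocities": joint speeds; "tau": joint torques, N m; "position": TCP position; "ee_rot": TCP orientation; "ft_force": force on the tool from outside, world axes, zero at the start; "torque": the same for the moment, N m; "grip_width": opening from 0.0 (shut) to 1.0 (fully open); "grasp_force": force on a finger pad.
Only numpy, scipy, OpenCV 4.12 (cv2) and the standard library are available. Lean on these libraries where they do the work, as an engineer would, in place of code of your own. Each camera call takes 0.05 s, during which the arm holds its last target. There are 200 camera calls.

## Working session

There is one attempt and no reset: what is moved stays moved. The work goes in short steps, Python scripts to look and compute and a tool call to move; the robot and the scene stay as the last step left them, time stands still between calls to the robot, and variables do not carry over. Pictures are saved under pics/ and viewed, at most 14 in all, crops included, and the job is handed in when it is done.

Besides the shell and the picture viewer there is one more tool, called after ">>>" as a command line: name --argument value ..., lists and objects as JSON in quotes. move_arm: Moves the arm, as the interface text tells. Its arguments: {"type":"object","properties":{"plan":{"type":"array","items":{"type":"number"}},"squeeze":{"type":"number"}},"required":["plan"]}

```bash
mkdir -p pics; ls
cat > h.py <<'E'
import numpy as np, cv2
from workcell import manip
def shot(n,f):
    c=manip.camera(n); cv2.imwrite('pics/'+f,c['color'][:,:,::-1]); return c
def w(c,p):
    return (np.array(c['cam_to_world'])@np.r_[p,1])[:3]
def pix(c,p):
    q=np.linalg.inv(c['cam_to_world'])@np.r_[p,1]; return np.round([c['fx']*q[0]/q[2]+c['cx'],c['fy']*q[1]/q[2]+c['cy']])
E
python3 - <<'E'
from h import *
np.set_printoptions(precision=4,suppress=True)
o=manip.get_obs(); print({k:np.round(v,4) for k,v in o.items()})
for n in('scene','top'):
    c=shot(n,n+'0.png'); print(n,c['fx'],np.array(c['cam_to_world']))
    for l in ['jar_mini','jar_small','jar_medium','jar_tall','pad_a','card_stand','board']:
        for d in manip.tip_of(c,l):
            p=w(c,d['position']); print(l,round(d['conf'],2),p,pix(c,p))
E
```

```text
pics
{'clock': np.float64(0.0), 'joint_pos': array([-1.1306,  0.3329, -0.0647,  1.461 ,  0.0216,  1.3499, -0.0885]), 'joint_velocities': array([ 0.0013,  0.0016,  0.0007, -0.0006,  0.0002,  0.0014,  0.0007]), 'tau': array([  0.0002, -62.5434,   0.0494, -39.1605,   0.0163,   0.0099,
         0.    ]), 'position': array([0.279 , 0.5591, 0.4039]), 'ee_rot': array([ 0.2293,  0.9733, -0.0007, -0.0001]), 'ft_force': array([-0.4161, -0.0548, -0.8945]), 'torque': array([-0.0103, -0.0367,  0.0291]), 'grasp_force': np.float64(0.0), 'grip_width': np.float64(0.9997)}
scene 446.3363600671971 [[ 0.7233  0.5173 -0.4574  1.0304]
 [ 0.6903 -0.5597  0.4586 -0.4345]
 [-0.0188 -0.6475 -0.7619  0.8079]
 [ 0.      0.      0.      1.    ]]
jar_mini 0.97 [ 0.4596 -0.2846 -0.0045] [116. 254.]
jar_small 0.72 [ 0.4954  0.1871 -0.0029] [277. 146.]
jar_small 0.66 [ 0.5468  0.2888 -0.0008] [318. 135.]
jar_small 0.64 [0.4414 0.2811 0.0001] [285. 118.]
jar_medium 0.96 [ 0.4335 -0.093   0.0006] [178. 195.]
jar_tall 0.81 [ 0.4488  0.0746 -0.0064] [233. 162.]
pad_a 0.83 [ 0.6418 -0.0884  0.0164] [242. 241.]
pad_a 0.7 
[... 447 characters left out ...]
ni 0.64 [ 0.4529  0.0762 -0.0026] [234. 242.]
jar_mini 0.63 [ 0.4637 -0.2803 -0.003 ] [388. 233.]
jar_small 0.82 [0.5518 0.2894 0.0005] [142. 202.]
jar_small 0.72 [ 0.501   0.1923 -0.0016] [183. 223.]
jar_small 0.71 [0.4446 0.2831 0.0014] [144. 249.]
jar_medium 0.67 [ 0.4367 -0.0963 -0.0014] [309. 247.]
jar_medium 0.58 [ 0.6428 -0.0392 -0.0027] [281. 160.]
jar_tall 0.81 [ 0.4563  0.0765 -0.0018] [234. 241.]
pad_a 0.84 [ 0.6432 -0.0887  0.0188] [303. 157.]
pad_a 0.77 [0.6446 0.1033 0.0182] [220. 159.]
pad_a 0.71 [0.6458 0.0078 0.0188] [261. 157.]
pad_a 0.57 [ 0.6405 -0.1815  0.0182] [343. 157.]
card_stand 0.93 [0.6485 0.1776 0.0168] [188. 159.]
board 0.94 [ 0.6413 -0.0407 -0.0021] [281. 161.]
```

View pics/scene0.png

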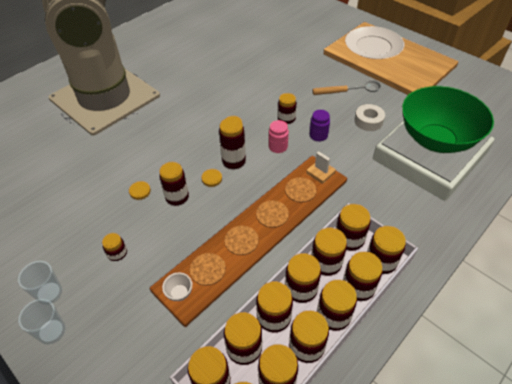

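View pics/top0.png

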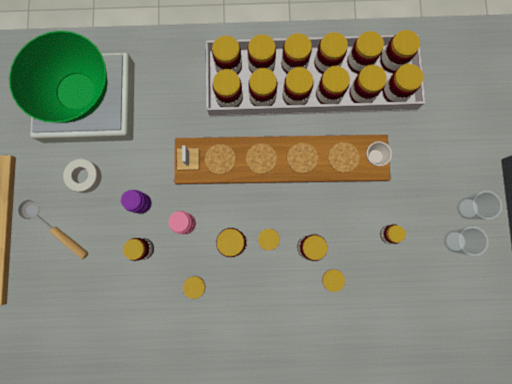

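Scene picture: red-jam jars at (115,246) mini, (173,183) medium, (232,142) tall and (287,108) small. The pads run from (208,268) to (300,188), with the bowl at (177,287) and the card stand at (321,168). Possible confusions for jar_small are pink (278,136), purple (319,125) and the tray jars at (354,224) and beyond. Loose brass lids lie at (139,189) and (211,177). By its description jar_small is the dark-red jar at (287,108). I'll check that in a crop and refine the positions.

```bash
cat >> h.py <<'E'
from scipy.optimize import least_squares
J={'jar_mini':(.048,.022,.019),'jar_small':(.07,.025,.022),'jar_medium':(.094,.028,.025),'jar_tall':(.12,.03,.027),'pad_a':(.005,.036,.036)}
G={'jar_mini':(.461,-.282),'jar_small':(.443,.282),'jar_medium':(.435,-.0945),'jar_tall':(.4525,.0755)}
def cen(c,l,xy,z0=0.):
    h,r,rl=J[l]; t=np.linspace(0,2*np.pi,60,endpoint=False); P=[]
    for z,R in ((0,r),(max(h-.018,0),r),(h-.0125,rl),(h,rl)) if l!='pad_a' else ((h,r),(0,r)):
        P.append(np.c_[xy[0]+R*np.cos(t),xy[1]+R*np.sin(t),z0+z+0*t,1+0*t])
    q=np.linalg.inv(c['cam_to_world'])@np.vstack(P).T
    uv=np.c_[c['fx']*q[0]/q[2]+c['cx'],c['fy']*q[1]/q[2]+c['cy']].astype(np.float32)
    H=cv2.convexHull(uv); m=cv2.moments(H); return np.array([m['m10'],m['m01']])/m['m00'], m['m00']
def refine(cs,l,xy,z0=0.):
    ob=[]
    for n,c in cs.items():
        e=cen(c,l,xy,z0)
        best=None
        for d in manip.silhouettes(c,l):
            v,u=np.nonzero(d['pixels']); g=np.array([u.mean(),v.mean()])
            k=np.hypot(*(g-e[0]))
            if k<12 and (best is None or k<best[0]): best=(k,g,len(u))
        if best is None: print(l,n,'missed'); continue
        f=lambda x:cen(c,l,x,z0)[0]-best[1]
        s=least_squares(f,xy).x; print(l,n,s.round(4),'area',best[2],round(e[1])); ob.append(s)
    return np.mean(ob,0) if ob else None
E
python3 - <<'E'
from h import *
cs={n:manip.camera(n) for n in('scene','top')}
for l,x in G.items(): print('  ->',l,refine(cs,l,x))
for y in(.105,.0072,-.0886,-.183): print('  ->',refine(cs,'pad_a',(.643,y),.018))
i=cs['scene']['color'][70:190,200:350,::-1]; cv2.imwrite('pics/crop.png',cv2.resize(i,None,fx=4,fy=4,interpolation=2))
E
```

```text
jar_mini scene [ 0.46   -0.2823] area 562 564
jar_mini top [ 0.4601 -0.2796] area 412 427
  -> jar_mini [ 0.46007475 -0.28092712]
jar_small scene [0.4421 0.2835] area 501 542
jar_small top [0.4446 0.2859] area 579 609
  -> jar_small [0.44333895 0.28472559]
jar_medium scene [ 0.4355 -0.0968] area 935 1024
jar_medium top [ 0.4365 -0.0944] area 640 662
  -> jar_medium [ 0.43600074 -0.09557941]
jar_tall scene [0.4499 0.0738] area 1185 1216
jar_tall top [0.4524 0.0762] area 746 734
  -> jar_tall [0.45115968 0.07497663]
pad_a scene [0.6419 0.1017] area 568 638
pad_a top [0.6439 0.104 ] area 735 762
  -> [0.64286113 0.10284519]
pad_a scene [0.6402 0.0061] area 698 723
pad_a top [0.642  0.0085] area 758 761
  -> [0.64110031 0.00729746]
pad_a scene [ 0.6395 -0.0878] area 813 824
pad_a top [ 0.6413 -0.0864] area 751 763
  -> [ 0.64038483 -0.08710055]
pad_a scene [ 0.6379 -0.1843] area 919 944
pad_a top [ 0.6401 -0.1816] area 765 769
  -> [ 0.63896417 -0.18290882]
```

View pics/crop.png

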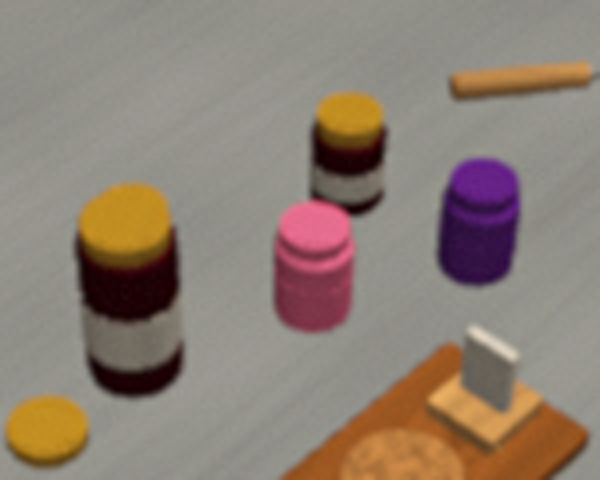

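The crop shows the dark-red jar with the brass lid at (350,150), which is the real jar_small. The pink (313,265) and purple (478,220) ones are the look-alikes. First move: hover over jar_small with the tool squared to the world axes.

>>> move_arm --plan '[0,0,0.18,-0.045,-0.029,0,0.085,0,0,0.36,-0.09,-0.057,0,0.085,0,0,0.54,-0.135,-0.086,0,0.085,0,0,0.72,-0.18,-0.115,0,0.085,0,0,0.9,-0.225,-0.144,0,0.085,0,0,1.05,-0.255,-0.163,0,0.085,0,0,1.108,-0.269,-0.172,0,0.085,0,0,1.108,-0.269,-0.172,0,0.085,0,0,1.108,-0.269,-0.172,0,0.085]' --squeeze 35

```text
clock: 2.82
position: [0.442, 0.2869, 0.4046]
ee_rot: [0.705, 0.709, -0.0, -0.0]
ft_force: [0.6, -0.2, -1.0]
grip_width: 0.993
grasp_force: 0.0
```

```bash
cat >> h.py <<'E'
from scipy.spatial.transform import Rotation as Rn
def wrist(f=None):
    o=manip.get_obs(); c=manip.camera('wrist'); T=np.eye(4); T[:3,:3]=Rn.from_quat(o['ee_rot']).as_matrix(); T[:3,3]=o['position']
    c['cam_to_world']=T@np.array(c['mount'])
    if f: cv2.imwrite('pics/'+f,c['color'][:,:,::-1])
    return c
E
python3 - <<'E'
from h import *
c=wrist('w0.png'); o=manip.get_obs(); print(o['position'],o['ee_rot'],c['mount'])
print(refine({'w':c},'jar_small',(.443,.2845)))
for d in manip.tip_of(c,'jar_small'): print(d['conf'],w(c,d['position']))
E
```

```text
[0.44202032 0.28693392 0.40457953] [ 7.05565548e-01  7.08644620e-01 -3.69046023e-05 -2.42046082e-04] [[-4.07701213e-04 -9.60853405e-01 -2.77056975e-01  7.06498425e-02]
 [ 9.99999861e-01 -2.99032134e-04 -4.34477826e-04  2.83910652e-04]
 [ 3.34620560e-04 -2.77057113e-01  9.60853394e-01  3.07391206e-02]
 [ 0.00000000e+00  0.00000000e+00  0.00000000e+00  1.00000000e+00]]
jar_small w [0.4447 0.2853] area 2021 2077
[0.44465498 0.28529338]
0.92 [0.4480774  0.28374377 0.00480959]
0.78 [0.54945005 0.28977475 0.00072131]
0.75 [0.5023796  0.18665828 0.00291799]
```

View pics/w0.png

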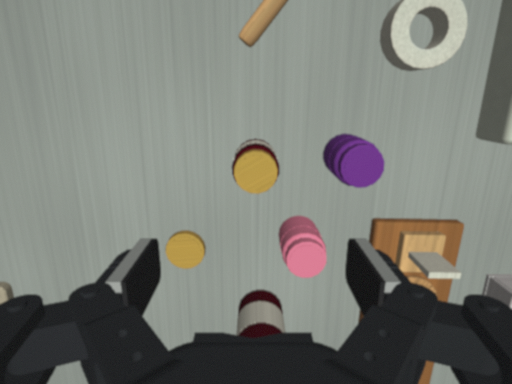

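The wrist view shows jar_small at (256,170), centred between the fingers at (150,270) and (360,270), with pink at (302,247) and purple at (353,160) clear of them. Descend and grip.

>>> move_arm --plan '[0,0,0,-0.0015,0.0025,0.04,0.085,0,0,0,-0.0015,0.0025,0.09,0.085,0,0,0,-0.0015,0.0025,0.14,0.085,0,0,0,-0.0015,0.0025,0.18,0.085,0,0,0,-0.0015,0.0025,0.2,0.085,0,0,0,-0.0015,0.0025,0.2095,0.085,0,0,0,-0.0015,0.0025,0.2095,0.085,0,0,0,-0.0015,0.0025,0.2095,0.045,0,0,0,-0.0015,0.0025,0.2095,0.04,0,0,0,-0.0015,0.0025,0.2095,0.04,0,0,0,-0.0015,0.0025,0.2095,0.04,0,0,0,-0.0015,0.0025,0.2095,0.04]' --squeeze 35

```text
clock: 4.47
position: [0.4457, 0.284, 0.1963]
ee_rot: [0.707, 0.707, 0.001, -0.0]
ft_force: [-1.5, -0.9, 6.0]
grip_width: 0.572
grasp_force: 35.7
```

>>> move_arm --plan '[0,0,0,0,0,-0.01,0.04,0,0,0,0,0,-0.03,0.04,0,0,0,0,0,-0.06,0.04,0,0,0,0,0,-0.095,0.04,0,0,0,0,0,-0.13,0.04,0,0,0,0,0,-0.155,0.04,0,0,0,0,0,-0.165,0.04,0,0,0,0,0,-0.165,0.04]'

```text
clock: 5.48
position: [0.4454, 0.2837, 0.3604]
ee_rot: [0.707, 0.707, 0.0, -0.0]
ft_force: [-0.4, 0.5, -2.1]
grip_width: 0.573
grasp_force: 36.7
```

>>> move_arm --plan '[0,0,0,-0.015,0.008,0,0.04,0,0,0,-0.045,0.024,0,0.04,0,0,0,-0.08,0.042,0,0.04,0,0,0,-0.12,0.063,0,0.04,0,0,0,-0.16,0.084,0,0.04,0,0,0,-0.2,0.105,0,0.04,0,0,0,-0.24,0.126,0,0.04,0,0,0,-0.28,0.147,0,0.04,0,0,0,-0.32,0.168,0,0.04,0,0,0,-0.35,0.184,0,0.04,0,0,0,-0.366,0.192,0,0.04,0,0,0,-0.3715,0.1945,0,0.04]'

```text
clock: 6.98
position: [0.6398, -0.0889, 0.3594]
ee_rot: [0.708, 0.707, -0.001, -0.0]
ft_force: [0.8, -0.1, -2.6]
grip_width: 0.574
grasp_force: 36.7
```

Run:
```python
from h import *
c=wrist('w1.png'); o=manip.get_obs(); print({k:np.round(o[k],4) for k in('clock','position','ee_rot','ft_force','grip_width')})
p=o['position']; z=p[2]-.155-.04
print(refine({'w':c},'jar_small',p[:2],z))
s=manip.camera('scene'); t=manip.camera('top')
print(refine({'s':s,'t':t},'jar_small',p[:2],z))
for y,x in((-.0875,.640),(-.1825,.639),(.0075,.6414)): print(refine({'w':c},'pad_a',(x,y),.018))
```

```text
{'clock': np.float64(7.025), 'position': array([ 0.6399, -0.0886,  0.3596]), 'ee_rot': array([ 7.074e-01,  7.068e-01, -4.000e-04, -3.000e-04]), 'ft_force': array([-1.2789, -0.0223, -2.6222]), 'grip_width': np.float64(0.5712)}
jar_small w [ 0.6397 -0.0843] area 15470 17467
[ 0.6396576  -0.08429541]
jar_small s [ 0.6387 -0.0998] area 686 1110
jar_small t missed
[ 0.63867812 -0.09983624]
pad_a w [ 0.6422 -0.0811] area 3338 4080
[ 0.64221951 -0.08113737]
pad_a w missed
None
pad_a w missed
None
```

View pics/w1.png

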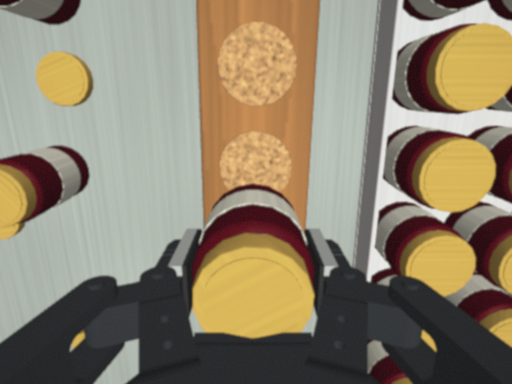

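Wrist view: jar_small is held upright with its lid at (252,295). Pads show at (257,62) and (256,162), and the target pad is hidden beneath the jar. I'll check those pads' world positions and the lid centre.

Run:
```python
from h import *
c=wrist(); o=manip.get_obs(); print(o['position'])
for q in((.6427,.1025,.023),(.6414,.0075,.023),(.6402,-.0875,.023)): print(pix(c,q))
for d in manip.silhouettes(c,'pad_a'):
    v,u=np.nonzero(d['pixels']); print(d['conf'],u.mean(),v.mean(),len(u))
# lid: yellow ellipse
a=cv2.cvtColor(c['color'],cv2.COLOR_RGB2HSV); m=((a[:,:,0]>18)&(a[:,:,0]<28)&(a[:,:,1]>110)&(a[:,:,2]>170)).astype(np.uint8); m[:200]=0;m[:,:150]=0;m[:,340:]=0
v,u=np.nonzero(m); print('lid u',u.min(),u.max(),'v',v.min(),v.max())
p=o['position']
for dy in(0,.0015,.003): print(dy,[pix(c,(p[0]+a,p[1]+dy+b,p[2]-.155+.03)) for a,b in((.022,0),(-.022,0),(0,.022))])
```

```text
[ 0.63988365 -0.08720651  0.3603285 ]
[256. -53.]
[254.  69.]
[253. 170.]
0.88 256.2467329822508 65.80261361419933 5127
0.61 254.55139019056546 162.0737269603249 3201
0.21 252.36973417804194 265.7492652341454 15311
lid u 193 313 v 246 337
0 [array([315., 307.]), array([189., 307.]), array([252., 250.])]
0.0015 [array([315., 303.]), array([189., 303.]), array([252., 246.])]
0.003 [array([315., 300.]), array([188., 300.]), array([252., 242.])]
```

>>> move_arm --plan '[0,0,0,0,0.001,0.02,0.04,0,0,0,0,0.001,0.05,0.04,0,0,0,0,0.001,0.08,0.04,0,0,0,0,0.001,0.105,0.04,0,0,0,0,0.001,0.12,0.04,0,0,0,0,0.001,0.13,0.04,0,0,0,0,0.001,0.134,0.04,0,0,0,0,0.001,0.136,0.04,0,0,0,0,0.001,0.137,0.04,0,0,0,0,0.001,0.138,0.04]'

```text
clock: 8.78
position: [0.6411, -0.0877, 0.2226]
ee_rot: [0.707, 0.707, 0.0, 0.0]
ft_force: [0.1, -0.3, -2.3]
grip_width: 0.569
grasp_force: 36.7
```

>>> move_arm --plan '[0,0,0,0,0,0.001,0.04,0,0,0,0,0,0.002,0.04,0,0,0,0,0,0.0025,0.04,0,0,0,0,0,0.0025,0.04]'

```text
clock: 9.28
position: [0.641, -0.0877, 0.2196]
ee_rot: [0.707, 0.707, 0.0, -0.0]
ft_force: [0.1, 0.3, -0.9]
grip_width: 0.573
grasp_force: 36.7
```

>>> move_arm --plan '[0,0,0,0,0,0.0005,0.04,0,0,0,0,0,0.001,0.04,0,0,0,0,0,0.001,0.04]'

```text
clock: 9.65
position: [0.641, -0.0878, 0.2194]
ee_rot: [0.707, 0.707, 0.0, -0.0]
ft_force: [-3.4, 0.9, 6.2]
grip_width: 0.57
grasp_force: 37.4
```

Contact felt (6 N). Release and rise.

>>> move_arm --plan '[0,0,0,0,0,0,0.054,0,0,0,0,0,0,0.062,0,0,0,0,0,0,0.075,0,0,0,0,0,0,0.085,0,0,0,0,0,0,0.085,0,0,0,0,0,-0.02,0.085,0,0,0,0,0,-0.06,0.085,0,0,0,0,0,-0.11,0.085,0,0,0,-0.03,-0.03,-0.15,0.085,0,0,0,-0.07,-0.07,-0.16,0.085,0,0,0,-0.11,-0.11,-0.16,0.085,0,0,0,-0.15,-0.145,-0.16,0.085]'

```text
clock: 11.15
position: [0.4942, -0.2393, 0.3805]
ee_rot: [0.707, 0.707, 0.001, 0.001]
ft_force: [0.8, -0.7, 0.9]
grip_width: 0.997
grasp_force: 0.0
```

>>> move_arm --plan '[0,0,0,-0.035,-0.03,0,0.085,0,0,0,-0.043,-0.036,0,0.085,0,0,0,-0.043,-0.036,0,0.085,0,0,0,-0.043,-0.036,0,0.085]'

```text
clock: 11.65
position: [0.461, -0.2795, 0.3789]
ee_rot: [0.706, 0.708, 0.0, 0.0]
ft_force: [-0.5, 0.3, 0.5]
grip_width: 0.992
grasp_force: 0.0
```

Run:
```python
from h import *
c=wrist(); o=manip.get_obs(); print(o['position'],o['ee_rot'],o['clock'])
print(refine({'w':c},'jar_mini',(.46,-.281)))
cs={n:manip.camera(n) for n in('scene','top')}
print(refine(cs,'jar_small',(.6402,-.0868),.023))
cv2.imwrite('pics/c1.png',cs['scene']['color'][:,:,::-1])
```

```text
[ 0.46099301 -0.27944254  0.37878241] [ 7.06272630e-01  7.07939933e-01  1.41537663e-04 -5.09283525e-05] 11.7
jar_mini w [ 0.461  -0.2796] area 1507 1605
[ 0.4609827  -0.27964236]
jar_small scene [ 0.6379 -0.0896] area 784 825
jar_small top [ 0.6404 -0.0865] area 550 554
[ 0.63916161 -0.08805974]
```

View pics/c1.png

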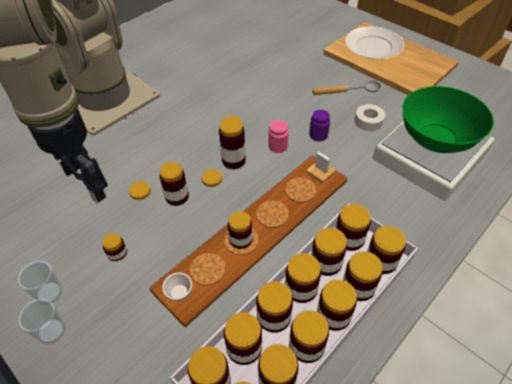

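jar_small stands on the second pad from the bowl, at (240,228), about 1.5 mm off its centre. Now jar_mini.

>>> move_arm --plan '[0,0,0,-0.0005,0,0.04,0.085,0,0,0,-0.0005,0,0.09,0.085,0,0,0,-0.0005,0,0.14,0.085,0,0,0,-0.0005,0,0.175,0.085,0,0,0,-0.0005,0,0.192,0.085,0,0,0,-0.0005,0,0.2,0.085,0,0,0,-0.0005,0,0.2,0.08,0,0,0,-0.0005,0,0.2,0.04,0,0,0,-0.0005,0,0.2,0.036,0,0,0,-0.0005,0,0.2,0.034,0,0,0,-0.0005,0,0.2,0.034,0,0,0,-0.0005,0,0.2,0.034]'

```text
clock: 13.45
position: [0.4603, -0.2814, 0.1797]
ee_rot: [0.707, 0.707, 0.0, 0.001]
ft_force: [-1.3, 0.9, 6.8]
grip_width: 0.498
grasp_force: 35.3
```

>>> move_arm --plan '[0,0,0,0,0,-0.01,0.034,0,0,0,0,0,-0.035,0.034,0,0,0,0,0,-0.07,0.034,0,0,0,0.01,0.018,-0.1,0.034,0,0,0,0.026,0.047,-0.115,0.034,0,0,0,0.045,0.082,-0.12,0.034,0,0,0,0.064,0.117,-0.12,0.034,0,0,0,0.081,0.148,-0.12,0.034,0,0,0,0.093,0.169,-0.12,0.034,0,0,0,0.099,0.1797,-0.12,0.034,0,0,0,0.099,0.1797,-0.12,0.034,0,0,0,0.099,0.1797,-0.12,0.034]'

```text
clock: 14.95
position: [0.6388, -0.1833, 0.2989]
ee_rot: [0.708, 0.707, -0.0, 0.0]
ft_force: [0.1, 0.2, -1.0]
grip_width: 0.507
grasp_force: 36.1
```

>>> move_arm --plan '[0,0,0,0.0005,0.001,0.02,0.034,0,0,0,0.0005,0.001,0.05,0.034,0,0,0,0.0005,0.001,0.075,0.034,0,0,0,0.0005,0.001,0.087,0.034,0,0,0,0.0005,0.001,0.091,0.034,0,0,0,0.0005,0.001,0.093,0.034,0,0,0,0.0005,0.001,0.094,0.034,0,0,0,0.0005,0.001,0.0945,0.034]'

```text
clock: 15.95
position: [0.6408, -0.1817, 0.2047]
ee_rot: [0.707, 0.707, 0.0, 0.0]
ft_force: [0.7, -0.7, -1.9]
grip_width: 0.499
grasp_force: 36.1
```

>>> move_arm --plan '[0,0,0,0,0,0.001,0.034,0,0,0,0,0,0.0015,0.034,0,0,0,0,0,0.002,0.034,0,0,0,0,0,0.002,0.034]'

```text
clock: 16.45
position: [0.6407, -0.1817, 0.2028]
ee_rot: [0.707, 0.707, 0.0, -0.0]
ft_force: [-1.7, 0.9, 4.3]
grip_width: 0.497
grasp_force: 36.8
```

>>> move_arm --plan '[0,0,0,0,0,0,0.048,0,0,0,0,0,0,0.058,0,0,0,0,0,0,0.072,0,0,0,0,0,0,0.085,0,0,0,0,0,0,0.085,0,0,0,0,0,-0.02,0.085,0,0,0,0,0,-0.06,0.085,0,0,0,0,0,-0.11,0.085,0,0,0,0.01,-0.03,-0.155,0.085,0,0,0,0.03,-0.075,-0.177,0.085,0,0,0,0.05,-0.12,-0.177,0.085,0,0,0,0.07,-0.165,-0.177,0.085]'

```text
clock: 17.95
position: [0.4741, -0.1116, 0.3806]
ee_rot: [0.707, 0.707, 0.001, 0.001]
ft_force: [-1.1, 0.6, 0.5]
grip_width: 0.996
grasp_force: 0.0
```

>>> move_arm --plan '[0,0,0,0.014,-0.034,0,0.085,0,0,0,0.016,-0.04,0,0.085,0,0,0,0.016,-0.04,0,0.085,0,0,0,0.016,-0.04,0,0.085]'

```text
clock: 18.45
position: [0.4363, -0.0962, 0.3796]
ee_rot: [0.707, 0.707, 0.0, 0.0]
ft_force: [-0.5, 0.5, 0.4]
grip_width: 1.0
grasp_force: 0.0
```

Run:
```python
from h import *
c=wrist(); o=manip.get_obs(); print(o['position'],o['ee_rot'],o['clock'])
print(refine({'w':c},'jar_medium',(.436,-.0955)))
cs={n:manip.camera(n) for n in('scene','top')}
print(refine(cs,'jar_small',(.6402,-.0868),.023), refine(cs,'jar_mini',(.639,-.182),.023))
```

```text
[ 0.43629561 -0.09613812  0.37935635] [ 7.07395723e-01  7.06817672e-01 -1.47218950e-04  2.17865265e-04] 18.5
jar_medium w [ 0.4371 -0.094 ] area 3651 3656
[ 0.43714216 -0.09404318]
jar_small scene [ 0.6385 -0.0898] area 798 825
jar_small top missed
jar_mini scene [ 0.6379 -0.1834] area 555 588
jar_mini top [ 0.6405 -0.1802] area 374 407
[ 0.63846338 -0.08984781] [ 0.63918922 -0.18181906]
```

>>> move_arm --plan '[0,0,0,0.001,0.0005,0.04,0.085,0,0,0,0.001,0.0005,0.09,0.085,0,0,0,0.001,0.0005,0.13,0.085,0,0,0,0.001,0.0005,0.155,0.085,0,0,0,0.001,0.0005,0.1645,0.085,0,0,0,0.001,0.0005,0.1645,0.085,0,0,0,0.001,0.0005,0.1645,0.06,0,0,0,0.001,0.0005,0.1645,0.048,0,0,0,0.001,0.0005,0.1645,0.046,0,0,0,0.001,0.0005,0.1645,0.046,0,0,0,0.001,0.0005,0.1645,0.046]'

```text
clock: 20.23
position: [0.4367, -0.0948, 0.2158]
ee_rot: [0.707, 0.707, 0.001, 0.001]
ft_force: [-0.9, 0.0, 5.6]
grip_width: 0.642
grasp_force: 35.7
```

>>> move_arm --plan '[0,0,0,0,0,-0.01,0.046,0,0,0,0,0,-0.035,0.046,0,0,0,0,0,-0.07,0.046,0,0,0,0,0,-0.105,0.046,0,0,0,0.008,0.016,-0.135,0.046,0,0,0,0.025,0.05,-0.145,0.046,0,0,0,0.044,0.088,-0.145,0.046,0,0,0,0.063,0.126,-0.145,0.046,0,0,0,0.081,0.162,-0.145,0.046,0,0,0,0.095,0.19,-0.145,0.046,0,0,0,0.103,0.2057,-0.145,0.046,0,0,0,0.103,0.2057,-0.145,0.046]'

```text
clock: 21.72
position: [0.6421, 0.0092, 0.3596]
ee_rot: [0.707, 0.708, -0.0, -0.0]
ft_force: [-0.6, -0.7, -3.6]
grip_width: 0.645
grasp_force: 38.2
```

>>> move_arm --plan '[0,0,0,0,0,0,0.046,0,0,0,0,0,0,0.046]'

```text
clock: 21.98
position: [0.6412, 0.0076, 0.3601]
ee_rot: [0.707, 0.707, 0.0, -0.0]
ft_force: [-0.5, 0.5, -3.4]
grip_width: 0.648
grasp_force: 38.2
```

>>> move_arm --plan '[0,0,0,0.0005,0.0005,0.02,0.046,0,0,0,0.0005,0.0005,0.055,0.046,0,0,0,0.0005,0.0005,0.085,0.046,0,0,0,0.0005,0.0005,0.105,0.046,0,0,0,0.0005,0.0005,0.113,0.046,0,0,0,0.0005,0.0005,0.116,0.046,0,0,0,0.0005,0.0005,0.118,0.046,0,0,0,0.0005,0.0005,0.119,0.046,0,0,0,0.0005,0.0005,0.1195,0.046]'

```text
clock: 23.1
position: [0.6425, 0.0088, 0.2406]
ee_rot: [0.707, 0.707, 0.0, 0.0]
ft_force: [0.5, 0.8, -3.0]
grip_width: 0.644
grasp_force: 38.2
```

>>> move_arm --plan '[0,0,0,0,0,0.001,0.046,0,0,0,0,0,0.0015,0.046,0,0,0,0,0,0.002,0.046,0,0,0,0,0,0.002,0.046]'

```text
clock: 23.6
position: [0.6424, 0.0087, 0.2389]
ee_rot: [0.707, 0.707, 0.0, -0.0]
ft_force: [-3.4, -0.5, 5.6]
grip_width: 0.648
grasp_force: 38.9
```

>>> move_arm --plan '[0,0,0,0,0,0,0.06,0,0,0,0,0,0,0.068,0,0,0,0,0,0,0.078,0,0,0,0,0,0,0.085,0,0,0,0,0,0,0.085,0,0,0,0,0,-0.02,0.085,0,0,0,0,0,-0.06,0.085,0,0,0,0,0,-0.11,0.085,0,0,0,0.01,-0.03,-0.15,0.085,0,0,0,0.025,-0.075,-0.161,0.085,0,0,0,0.042,-0.12,-0.161,0.085,0,0,0,0.056,-0.16,-0.161,0.085]'

```text
clock: 25.1
position: [0.4808, 0.0649, 0.4007]
ee_rot: [0.707, 0.707, 0.001, 0.0]
ft_force: [-0.7, 0.7, 0.2]
grip_width: 0.997
grasp_force: 0.0
```

>>> move_arm --plan '[0,0,0,0.01,-0.026,0,0.085,0,0,0,0.011,-0.03,0,0.085,0,0,0,0.011,-0.03,0,0.085,0,0,0,0.011,-0.03,0,0.085]'

```text
clock: 25.6
position: [0.453, 0.0752, 0.3995]
ee_rot: [0.708, 0.707, 0.0, 0.0]
ft_force: [0.0, 0.4, 0.6]
grip_width: 0.997
grasp_force: 0.0
```

Run:
```python
from h import *
c=wrist(); o=manip.get_obs(); print(o['position'],o['ee_rot'],o['clock'])
print(refine({'w':c},'jar_tall',(.452,.0755)))
cs={n:manip.camera(n) for n in('scene','top')}
print(refine(cs,'jar_medium',(.642,.008),.023))
```

```text
[0.45296973 0.0752925  0.39931149] [ 7.07522514e-01  7.06690784e-01 -5.26147704e-05  1.61346518e-04] 25.65
jar_tall w [0.4527 0.0765] area 4385 4425
[0.45273881 0.07653162]
jar_medium scene [0.64   0.0065] area 1088 1119
jar_medium top [0.6416 0.0083] area 704 745
[0.6407864  0.00738584]
```

>>> move_arm --plan '[0,0,0,0.0007,-0.0005,0.04,0.085,0,0,0,0.0007,-0.0005,0.08,0.085,0,0,0,0.0007,-0.0005,0.115,0.085,0,0,0,0.0007,-0.0005,0.145,0.085,0,0,0,0.0007,-0.0005,0.1595,0.085,0,0,0,0.0007,-0.0005,0.1595,0.085,0,0,0,0.0007,-0.0005,0.1595,0.065,0,0,0,0.0007,-0.0005,0.1595,0.052,0,0,0,0.0007,-0.0005,0.1595,0.05,0,0,0,0.0007,-0.0005,0.1595,0.05,0,0,0,0.0007,-0.0005,0.1595,0.05]' --squeeze 40

```text
clock: 27.28
position: [0.4524, 0.0766, 0.2411]
ee_rot: [0.707, 0.707, 0.001, 0.0]
ft_force: [-3.1, -0.1, 6.4]
grip_width: 0.69
grasp_force: 42.2
```

>>> move_arm --plan '[0,0,0,0,0,-0.01,0.05,0,0,0,0,0,-0.035,0.05,0,0,0,0,0,-0.07,0.05,0,0,0,0,0,-0.105,0.05,0,0,0,0.002,0.015,-0.13,0.05,0,0,0,0.007,0.05,-0.14,0.05,0,0,0,0.012,0.085,-0.14,0.05,0,0,0,0.017,0.12,-0.14,0.05,0,0,0,0.022,0.155,-0.14,0.05,0,0,0,0.025,0.18,-0.14,0.05,0,0,0,0.027,0.1913,-0.14,0.05,0,0,0,0.027,0.1913,-0.14,0.05]'

```text
clock: 28.78
position: [0.6431, 0.1035, 0.3797]
ee_rot: [0.707, 0.707, -0.0, -0.0]
ft_force: [0.3, -0.1, -2.9]
grip_width: 0.69
grasp_force: 44.7
```

>>> move_arm --plan '[0,0,0,0,0,0,0.05,0,0,0,0,0,0,0.05]'

```text
clock: 29.02
position: [0.6426, 0.1034, 0.3801]
ee_rot: [0.707, 0.707, 0.0, -0.0]
ft_force: [0.4, -1.0, -3.1]
grip_width: 0.695
grasp_force: 44.7
```

Contact is expected at about dz = 0.116.

>>> move_arm --plan '[0,0,0,0,0.0008,0.02,0.05,0,0,0,0,0.0008,0.055,0.05,0,0,0,0,0.0008,0.085,0.05,0,0,0,0,0.0008,0.102,0.05,0,0,0,0,0.0008,0.109,0.05,0,0,0,0,0.0008,0.112,0.05,0,0,0,0,0.0008,0.1135,0.05,0,0,0,0,0.0008,0.114,0.05,0,0,0,0,0.0008,0.1145,0.05]'

```text
clock: 30.15
position: [0.6441, 0.1035, 0.2657]
ee_rot: [0.707, 0.707, 0.0, 0.0]
ft_force: [0.4, -0.4, -4.6]
grip_width: 0.69
grasp_force: 44.7
```

>>> move_arm --plan '[0,0,0,0,0,0.0005,0.05,0,0,0,0,0,0.001,0.05,0,0,0,0,0,0.0015,0.05,0,0,0,0,0,0.0015,0.05]'

```text
clock: 30.65
position: [0.644, 0.1034, 0.2644]
ee_rot: [0.707, 0.707, 0.0, -0.0]
ft_force: [-4.5, 0.3, 5.4]
grip_width: 0.683
grasp_force: 45.5
```

Contact. Release, rise and back away toward the robot.

>>> move_arm --plan '[0,0,0,0,0,0,0.064,0,0,0,0,0,0,0.07,0,0,0,0,0,0,0.078,0,0,0,0,0,0,0.085,0,0,0,0,0,0,0.085,0,0,0,0,0,-0.02,0.085,0,0,0,0,0,-0.06,0.085,0,0,0,0,0,-0.1,0.085,0,0,0,0,-0.03,-0.13,0.085,0,0,0,0,-0.075,-0.14,0.085,0,0,0,0,-0.12,-0.14,0.085,0,0,0,0,-0.16,-0.14,0.085]'

```text
clock: 32.15
position: [0.4825, 0.103, 0.4052]
ee_rot: [0.707, 0.707, 0.001, 0.0]
ft_force: [-0.1, 1.0, 0.2]
grip_width: 0.992
grasp_force: 0.0
```

>>> move_arm --plan '[0,0,0,0,-0.03,0,0.085,0,0,0,0,-0.04,0,0.085,0,0,0,0,-0.04,0,0.085,0,0,0,0,-0.04,0,0.085]'

```text
clock: 32.65
position: [0.4448, 0.1033, 0.404]
ee_rot: [0.707, 0.707, 0.0, 0.0]
ft_force: [-0.8, 0.3, -0.3]
grip_width: 0.994
grasp_force: 0.0
```

Run:
```python
from h import *
cs={n:manip.camera(n) for n in('scene','top')}
for l,q in(('jar_tall',(.643,.103)),('jar_medium',(.642,.008)),('jar_small',(.6402,-.088)),('jar_mini',(.639,-.182))): refine(cs,l,q,.023)
cv2.imwrite('pics/end.png',np.vstack([cs['scene']['color'][120:330,100:400],cs['top']['color'][60:270,130:430]])[:,:,::-1])
```

```text
jar_tall scene [0.6409 0.1011] area 1358 1415
jar_tall top [0.6427 0.1028] area 1004 1000
jar_medium scene [0.6412 0.0058] area 1073 1119
jar_medium top [0.642  0.0092] area 731 745
jar_small scene [ 0.6389 -0.0903] area 815 826
jar_small top [ 0.6402 -0.0871] area 527 554
jar_mini scene [ 0.639  -0.1824] area 527 588
jar_mini top [ 0.6407 -0.1808] area 366 407
```

View pics/end.png

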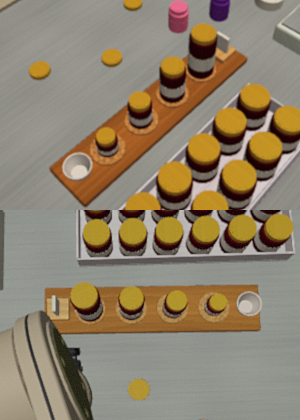

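The picture shows all four jars upright. They run from tall at (202,50) by the card stand to mini at (107,142) by the bowl, each within about 2 mm of its pad centre. Handing in.

```bash
python3 -c "
from workcell import manip
print(manip.hand_in())"
```

```text
the job is handed in; nothing more can be done
None
```

I set the four jam jars upright on the pads in height order, tallest by the card stand and shortest by the bowl, each about 2 mm or less off its pad centre by the cameras, and handed the job in at about 33 s; no verdict came back.

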